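Turn the leaf of a worktop sample book

ROBOT

A 6-joint arm with a two-finger parallel gripper is mounted at the origin on a cart in front of the work surface, level with it; the furniture and walls round the work are solid. World frame = base frame: x ahead of the robot, y to its left, z up, the work surface at z = 0. Lengths are in m, angles in degrees, forces in N, time in s.
With the tool pointing down it reaches from about 0.25 to 0.725 m from the base axis. Payload 9.7 kg.
Tool frame: the origin (TCP) lies between the finger pads; the fingertips stand bot.tcp_to_tips ahead of it and the grasp point (between the pads) lies 11 mm behind it (bot.tcp_to_tips is the distance from the TCP to the fingertips, in m); z points along the fingers, y is the line along which they close (so a half turn about z gives the same grasp; the last joint's range is limited). The gripper opens to 85 mm and grips with 20 to 120 N. Pads are 22 mm wide; open, the fingers measure 114 mm over their backs; the gripper's body (76 mm by 85 mm) begins 54 mm behind the grasp point. The pads swing forward as they close: fully open they stand 13 mm farther back than shut.
Start: joints at [-74.828, 4.979, 10.078, 95.1, 0, 90], TCP at [0.144, -0.531, 0.239] pointing down, gripper open.
Joint ranges: [-179.16, 179.16], [-48.56, 103.87], [-65.8, 70.77], [-126.05, 130.52], [-82.76, 87.17], [-180, 180]. Speed limits (degrees/s): [127.2, 127.2, 147.25, 180, 180, 180].

INTERFACE

Orientations are given as [roll, pitch, yaw] about the fixed x, y, z axes, in that order (R = Rz(yaw) Ry(pitch) Rx(roll)).
In Python, from workcell import bot gives the robot as it stands. The module is installed in compiled form; this text tells all that it offers.
- The arm moves only by the tool carry_out, never from a script. Its arguments are lists of equal length, an entry for each row: "linear": the shift along the world's x, y, z normalised to -1 to 1, where 1 is 2 cm, a list of three; "rotation": the turn, a rotation vector about the world's x, y, z normalised to -1 to 1, where 1 is 8 degrees, a list of three; "grip": the closure, from -1 (fully open) to 1 (shut). In form: {"linear": [[tx, ty, tz], ...], "rotation": [[rx, ry, rz], ...], "grip": [grip, ...]}. A call has 1 to 12 rows; each row shifts and turns the commanded pose from where the row before left it; what a row does not reach is not made up. A row lasts 1/10 s, in which the tool goes at most 50 mm and 8.59 degrees, less where a joint would pass 70% of its speed; a pose out of reach is approached as far as the arm can. A call with a number of a shift or a turn outside -1 to 1 is refused whole. A call with a gripper value outside its range is refused whole. The fingers move at their own pace and stop on an object; "grip_force" is the grip in N (left out, the last holds). Time passes only in rows, so rows that do not move let the fingers close. It gives the time, the measured TCP pose, the force, the opening and the grip force at its end, in the units of the state.
- bot.get_obs(): the state, without advancing time (a new reading comes with each control period).
- bot.camera(name): name is "side" or "top" or "wrist"; returns the picture (400x640x3 uint8, blue, green, red); there is no depth.
- bot.camera_model(name): a dict with "fx", "fy", "cx", "cy" (pixels), "camera_from_world" (4x4, takes a point from world to camera coordinates). Camera axes: x right, y up, looking along -z (the intrinsics and any distortion apply to the point x, -y, -z); pixel columns grow to the right and rows downward; lengths in m; the calibration is good to about 2 mm. A picture is of the moment at which its call begins: read the wrist's pose just before it. camera_model takes no time and is no camera call; for the wrist camera it gives the pose at the moment of the call.
- bot.job_done(): hands the job in; it is judged then, once.
The state is a dict: "time": time; "q": joint angles; "qd": joint speeds; "joint_efforts": joint torques, N m; "ee_pos": TCP position; "tcp_rot": TCP orientation; "wrist_force": force on the tool from outside, world axes, zero at the start; "torque": the same for the moment, N m; "opening": finger opening in m; "grasp_force": force on a finger pad.
Only numpy, scipy, OpenCV 4.12 (cv2) and the standard library are available. Lean on these libraries where they do the work, as an engineer would, in place of code of your own. Each camera call takes 0.05 s, during which the arm holds its last target. There are 200 camera calls.

TASK

A short tin has been left standing on the right-hand cover of the open sample book, in the way of the half-raised wooden leaf. Push the tin along until it stands upright on the worktop, clear of the book, then push the raised wooden leaf up and over the ring spine and press it gently down until it lies fully flat on the right-hand side. Use the fingertips or the outside of the fingers only: pinch or lift nothing, let the marble leaf stay flat on the left, and leave everything else where it stands.

Things in the scene. Friction and masses are not known exactly. Their poses are not given: they have to be found in the camera images.
- book: Open sample book, fixed to the worktop. Origin: underside, middle of spine; x along the ring spine towards the robot (its yaw is about pi), y to the right-hand cover (robot's view), z up. Black cover boards 4 mm thick, 140 mm along x, reach to y = +133 and -133 mm. Steel rings, up to 23 mm high, at x = -45, 0, 45 mm. Hinge axis: y = 0, z = 13 mm.
- spine_mid (a point): Point on the hinge axis in the middle of the spine, 13 mm above the worktop; axes as those of the book.
- cabinet_corner (a point): Lower front left corner of the wall cabinet over the back of the worktop, 455 mm up. The cabinet reaches from here to the right and back: keep the wrist and forearm clear of it (a tool tilted back towards the robot helps).
- top_panel (a joint): Brown wooden leaf: 0 = flat on the left, pi/2 upright, pi = flat on the right (stops at both). Starts 0.75 to 1.0. Rigid, 130 mm along the spine, 5 mm thick, free edge 120 mm from the hinge, 0.12 kg. Stiff hinge (0.2 N m): it stays where it is left; 1 to 3 N at the edge moves it, along its arc (a level push at the edge may jam).
- leaf_edge (a point): Middle of the wooden leaf's free edge, 120 mm from the hinge axis, on the face that looks down at the start. That face lies in the plane of the hinge axis; once turned it looks up, level, 13 mm above the worktop. The 5 mm thickness and 4 mm rubber feet are on the other face.
- lower_panel (a joint): Marble leaf beneath, same size and stiff hinge: 0 = flat on the left (top face 10 mm above the worktop), where it lies and stays.
- tin: Short food tin, 76 mm diameter, 58 mm high, 0.18 to 0.36 kg, closed, upright. Origin: centre of its underside; z up. Starts on the right-hand cover board (4 mm up) and slides off it when pushed.
- salt: Salt shaker, 44 mm diameter, 90 mm high, loose, behind the book. Origin: centre of underside. Leave alone.
- spice: Spice jar, 45 mm diameter, 106 mm high, loose, behind the book. Origin: centre of underside. Leave alone.
- keys: Bunch of keys lying flat, 94 x 122 x 8 mm, loose, on the right. Origin: centre of underside. Leave alone.
- timer: Round kitchen timer, 64 mm diameter, 52 mm high, loose, on the right. Origin: centre of underside. Leave alone.
- mug: Spotted mug, 92 x 127 x 93 mm, loose, on the hob at the left. Origin: centre of underside. Leave alone.
- tall_tin: Tall food tin, 76 mm diameter, 110 mm high, loose, at the back of the hob on the left. Origin: centre of underside. Leave alone.
- tub: Yoghurt tub, 72 mm diameter, 71 mm high, loose, on the hob at the left. Origin: centre of underside. Leave alone.

How it is judged:
By the outcome, as a careful person would: the job done as asked, in the order asked, and still so for the second after the job is handed in, with the robot touching nothing.
It also fails if it takes over 51 s, if anything falls off the work surface, if the arm or the gripper's body presses on something with over 40 N, if the wrist force passes 120 N, or if a joint passes its speed limit or range.

## Working session

There is one attempt and no reset: what is moved stays moved. The work goes in short steps, Python scripts to look and compute and a tool call to move; the robot and the scene stay as the last step left them, time stands still between calls to the robot, and variables do not carry over. Pictures are saved under pics/ and viewed, at most 10 in all, crops included, and the job is handed in when it is done.

Besides the shell and the picture viewer there is one more tool, called as a command line: name --argument value ..., lists and objects as JSON in quotes. carry_out: Moves the arm, as the interface text tells. Its arguments: {"type":"object","properties":{"linear":{"type":"array","items":{"type":"array","items":{"type":"number"}}},"rotation":{"type":"array","items":{"type":"array","items":{"type":"number"}}},"grip":{"type":"array","items":{"type":"number"}},"grip_force":{"type":"number"}},"required":["linear","rotation","grip"]}

```bash
mkdir -p pics; cat > h.py <<'E'
import numpy as np, cv2
from workcell import bot
def ray(m,u,v):
    T=np.array(m["camera_from_world"]);R=T[:3,:3];t=T[:3,3]
    d=np.array([(u-m["cx"])/m["fx"],-(v-m["cy"])/m["fy"],-1.])
    return -R.T@t,R.T@d
def onz(m,u,v,z):
    o,d=ray(m,u,v);return o+d*(z-o[2])/d[2]
def proj(m,p):
    T=np.array(m["camera_from_world"]);c=T[:3,:3]@np.array(p)+T[:3,3]
    return m["cx"]+m["fx"]*c[0]/-c[2], m["cy"]-m["fy"]*c[1]/-c[2]
E
python3 - <<'E'
from h import *
o=bot.get_obs();print(o,bot.tcp_to_tips)
for n in("top","side"):
    cv2.imwrite(f"pics/{n}0.png",bot.camera(n));m=bot.camera_model(n);print(n,{k:(v if np.ndim(v)<2 else np.round(v,4).tolist()) for k,v in m.items()})
E
```

```text
{'time': 0.0, 'q': array([-7.48282344e+01,  5.00959386e+00,  1.00352210e+01,  9.50991870e+01,
       -7.63889601e-04,  8.99997152e+01]), 'qd': array([-0.07877405, -0.04676207, -0.03508605, -0.03378407, -0.0485614 ,
        0.07406198]), 'joint_efforts': array([-1.17470539e-03, -5.20390248e+01,  4.64798498e+01,  1.63979887e-02,
        2.33304951e-05,  2.90716102e-06]), 'ee_pos': array([ 0.14388303, -0.53062492,  0.23860438]), 'tcp_rot': array([-1.79926440e+02,  7.63523330e-04,  1.51720514e+01]), 'wrist_force': array([-0.31538972, -0.30609718,  0.43078533]), 'torque': array([0.0630818 , 0.0086555 , 0.02989153]), 'grasp_force': 0.0, 'opening': 0.08544711983836115} 0.008
top {'fx': 362.3265398726467, 'fy': 362.3265398726467, 'cx': 317.6471863362788, 'cy': 207.37072087070538, 'camera_from_world': [[-0.1107, -0.9938, -0.005, 0.05], [0.9715, -0.1093, 0.2103, -0.5964], [-0.2095, 0.0185, 0.9776, -1.4961], [0.0, 0.0, 0.0, 1.0]]}
side {'fx': 393.3408906259215, 'fy': 393.3408906259215, 'cx': 316.3308367291815, 'cy': 198.63731188101272, 'camera_from_world': [[0.7554, -0.6552, 0.0064, -0.4271], [0.4919, 0.5735, 0.655, -0.4422], [-0.4328, -0.4917, 0.7556, -1.7278], [0.0, 0.0, 0.0, 1.0]]}
```

View pics/top0.png

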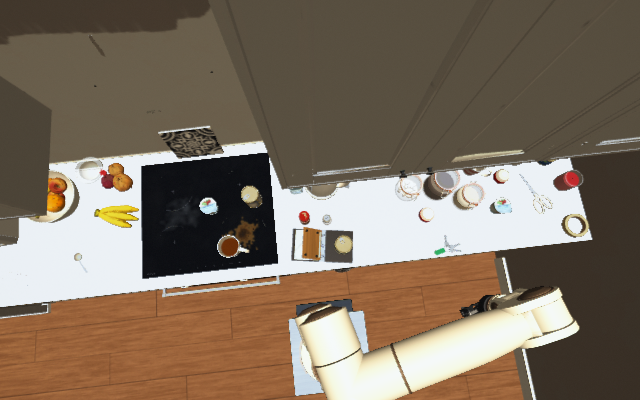

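View pics/side0.png

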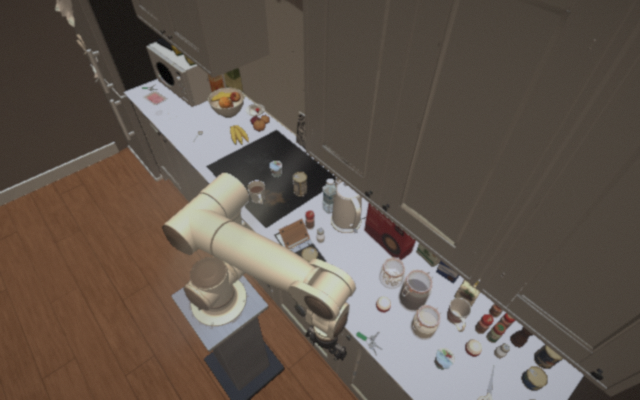

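Top: the book is at about (293–354, 227–263), with the tin at (344,243), the spice jar at (304,216), the salt at (327,219) and the keys at (447,246). In the side view the arm partly covers the book. I'll enlarge the top view.

```bash
python3 - <<'E'
from h import *
i=cv2.imread("pics/top0.png");c=cv2.resize(i[195:275,275:380],None,fx=7,fy=7,interpolation=cv2.INTER_CUBIC)
cv2.imwrite("pics/c0.png",c)
m=bot.camera_model("top")
for n,u,v,z in[("bl",293,262,.004),("br",353,262,.004),("tr",354,232,.004),("tl",293,229,.004),("tin",344,243,.062),("keys",447,246,.004),("salt",327,219,.09),("timer",427,214,.05),("cab",287,187,.455)]:print(n,onz(m,u,v,z).round(3))
E
```

```text
bl [0.382 0.115 0.004]
br [ 0.353 -0.143  0.004]
tr [ 0.483 -0.165  0.004]
tl [0.526 0.101 0.004]
tin [ 0.433 -0.11   0.062]
keys [ 0.376 -0.56   0.004]
salt [ 0.539 -0.05   0.09 ]
timer [ 0.519 -0.483  0.05 ]
cab [0.593 0.082 0.455]
```

View pics/c0.png

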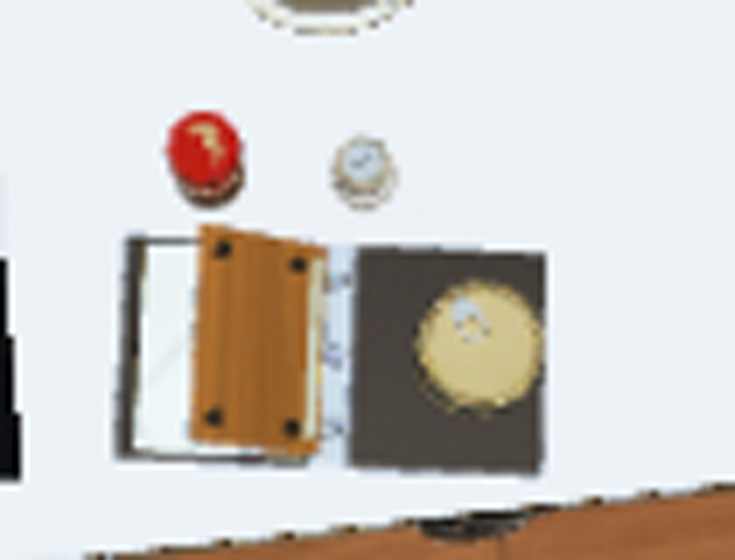

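The crop shows the right cover's corners at crop pixels (545,253) and (542,474), the left cover's at (125,235) and (115,458), the tin top centred near (480,345), and the leaf's free edge running from (205,228) to (193,440).

```bash
python3 - <<'E'
from h import *
m=bot.camera_model("top")
P=lambda u,v,z:onz(m,275+(u+.5)/7-.5,195+(v+.5)/7-.5,z)
tl,bl,tr,br=P(125,235,.004),P(115,458,.004),P(545,253,.004),P(542,474,.004)
print(tl,bl,tr,br)
c=(tl+bl+tr+br)/4; ey=(tr+br-tl-bl);w=np.linalg.norm(ey)/2;ey/=np.linalg.norm(ey)
yaw=np.degrees(np.arctan2(-ey[0],-ey[1]));print("c",c,"w",w,"ey",ey,"L",np.linalg.norm(tl-bl),np.linalg.norm(tr-br))
ex=np.array([ey[1],-ey[0],0]);h=c.copy();h[2]=.013
print("ex",ex,"hinge pix crop")
# tin: yellow top in crop
t=P(480,345,.062);d=t-c;print("tin",t,"book xy",d@ex,d@ey)
# leaf edge mid: intersect ray w/ plane thru h normal ex
for u,v,s in((205,228,-.065),(193,440,.065)):
    o,dd=ray(m,275+(u+.5)/7-.5,195+(v+.5)/7-.5);q=h+ex*s;k=((q-o)@ex)/(dd@ex)
    # intersect cylinder about hinge axis radius .12-.125
    from numpy import roots
    a=(o-h);A=lambda x:np.array([x@ey,x[2]])
    p,r=A(a),A(dd)
    for R in(.12,.125):print(R,[ (np.degrees(np.arctan2((p+r*k)[1],-(p+r*k)[0])).round(1),((o+dd*k-h)@ex).round(3)) for k in roots([r@r,2*p@r,p@p-R*R])])
# counter front edge
print([P(*e,0).round(3) for e in((100,555),(400,518),(730,487))])
E
```

```text
[0.53013407 0.10332365 0.004     ] [0.39179507 0.12291911 0.004     ] [ 0.48921699 -0.15858911  0.004     ] [ 0.35267766 -0.13870953  0.004     ]
c [ 0.44095594 -0.01776397  0.004     ] w 0.26481177999813094 ey [-0.15111581 -0.98851607  0.        ] L 0.13971993574842043 0.13797893408236658
ex [-0.98851607  0.15111581  0.        ] hinge pix crop
tin [ 0.43017029 -0.10614137  0.062     ] book xy -0.0026934289261157374 0.08899236935111099
0.12 [(np.float64(-43.8), np.float64(-0.088)), (np.float64(49.5), np.float64(-0.061))]
0.125 [(np.float64(-45.9), np.float64(-0.089)), (np.float64(51.6), np.float64(-0.06))]
0.12 [(np.float64(-43.1), np.float64(0.052)), (np.float64(48.9), np.float64(0.064))]
0.125 [(np.float64(-45.3), np.float64(0.051)), (np.float64(51.1), np.float64(0.065))]
[array([0.334, 0.138, 0.   ]), array([ 0.336, -0.048,  0.   ]), array([ 0.332, -0.254,  0.   ])]
```

carry_out --linear '[[0.6,1,0],[0.6,1,0],[0.6,1,0],[0.6,1,0],[0.6,1,0],[0.6,1,0],[0.6,1,0],[0.6,1,0],[0.6,1,0],[0.6,1,0],[0.6,1,0],[0.6,1,0]]' --rotation '[[0,0,0.39],[0,0,0.39],[0,0,0.39],[0,0,0.39],[0,0,0.39],[0,0,0.39],[0,0,0.39],[0,0,0.39],[0,0,0.39],[0,0,0.39],[0,0,0.39],[0,0,0.39]]' --grip '[0,0,0,0,0,0,0,0,0,0,0,0]'

```text
time: 1.3
ee_pos: [0.2882, -0.2899, 0.239]
tcp_rot: [-180.0, -0.0, 52.7]
wrist_force: [0.4, -0.4, 0.1]
opening: 0.0426
grasp_force: 0.0
```

carry_out --linear '[[0.6,1,0],[0.6,1,0],[0.6,1,0],[0.6,1,0],[0.6,1,0],[0.6,1,0],[0.6,1,0],[0.6,1,0],[0.6,1,0],[0.6,1,0],[0.6,1,0],[0.5,1,0]]' --rotation '[[0,0,0.39],[0,0,0.39],[0,0,0.39],[0,0,0.39],[0,0,0.39],[0,0,0.39],[0,0,0.39],[0,0,0.39],[0,0,0.39],[0,0,0.39],[0,0,0.39],[0,0,0.39]]' --grip '[0,0,0,0,0,0,0,0,0,0,0,0]'

```text
time: 2.5
ee_pos: [0.4303, -0.0499, 0.2389]
tcp_rot: [-180.0, -0.0, 90.2]
wrist_force: [0.8, -0.1, 0.4]
opening: 0.0424
grasp_force: 0.0
```

carry_out --linear '[[0,0.2,0],[0,0,0],[0,0,0]]' --rotation '[[0,0,0],[0,0,0],[0,0,0]]' --grip '[0,0,0]'

```text
time: 2.8
ee_pos: [0.4296, -0.0473, 0.2392]
tcp_rot: [-180.0, 0.0, 90.0]
wrist_force: [-0.7, 0.4, -0.8]
opening: 0.0431
grasp_force: 0.0
```

```bash
python3 - <<'E'
from h import *
o=bot.get_obs();print(o["q"],o["ee_pos"],o["tcp_rot"],o["opening"])
a=bot.camera("wrist");m=bot.camera_model("wrist");cv2.imwrite("pics/w1.png",a)
for n,p in (("tin",[.43,-.106,.062]),("spine",[.441,-.018,.013]),("edge",[.441+.151*.077,-.018+.077*.9885,.105]),("tr",[.489,-.1586,.004]),("br",[.3527,-.1387,.004])):print(n,np.round(proj(m,p)))
E
```

```text
[-6.27547552e+00 -1.10123428e+01 -5.23089902e+00  9.57961599e+01
 -1.33326348e-02  8.37366995e+01] [ 0.42957199 -0.04730393  0.23924154] [-1.79983917e+02  1.16475590e-02  8.99878283e+01] 0.043063049999398154
tin [315. 231.]
spine [325. 136.]
edge [345.  50.]
tr [363. 250.]
br [251. 236.]
```

View pics/w1.png

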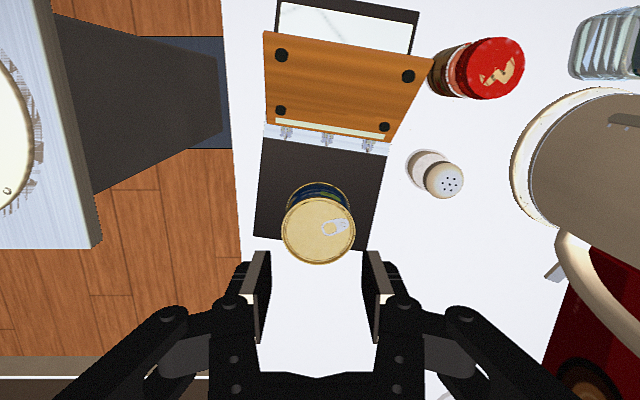

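The tin top is at (319,231), 4 px from where I predicted it. The spine, rings and leaf are also where expected, so I'm descending between the spine and the tin.

carry_out --linear '[[0.1,0,-1],[0,0,-1],[0,0,-1],[0,0,-1],[0,0,-1],[0,0,-1],[0,0,-1],[0,0,-1],[0,0,-1],[0,0,-0.9],[0,0,-0.5],[0,0,-0.4]]' --rotation '[[0,0,0],[0,0,0],[0,0,0],[0,0,0],[0,0,0],[0,0,0],[0,0,0],[0,0,0],[0,0,0],[0,0,0],[0,0,0],[0,0,0]]' --grip '[0,0,0,0,0,0,0,0,0,0,0,0]'

```text
time: 4.05
ee_pos: [0.4317, -0.0473, 0.0228]
tcp_rot: [-180.0, 0.0, 90.0]
wrist_force: [1.1, 0.3, -0.1]
opening: 0.0426
grasp_force: 0.0
```

carry_out --linear '[[0,0,0],[0,0,0]]' --rotation '[[0,0,0],[0,0,0]]' --grip '[0,0]'

```text
time: 4.25
ee_pos: [0.4323, -0.047, 0.0239]
tcp_rot: [180.0, 0.0, 90.0]
wrist_force: [0.4, 0.1, 0.5]
opening: 0.0426
grasp_force: 0.0
```

carry_out --linear '[[0,-0.3,0],[0,-0.3,0],[0,-0.3,0],[0,-0.3,0],[0,-0.3,0],[0,-0.3,0],[0,-0.3,0],[0,-0.3,0],[0,-0.3,0],[0,-0.3,0],[0,-0.3,0],[0,-0.3,0]]' --rotation '[[0,0,0],[0,0,0],[0,0,0],[0,0,0],[0,0,0],[0,0,0],[0,0,0],[0,0,0],[0,0,0],[0,0,0],[0,0,0],[0,0,0]]' --grip '[0,0,0,0,0,0,0,0,0,0,0,0]'

```text
time: 5.45
ee_pos: [0.4319, -0.1194, 0.0232]
tcp_rot: [-180.0, 0.0, 90.0]
wrist_force: [0.1, 1.5, 2.0]
opening: 0.0425
grasp_force: 1.4
```

carry_out --linear '[[0,-0.3,0],[0,-0.3,0],[0,-0.3,0],[0,-0.3,0],[0,-0.3,0],[0,-0.3,0],[0,-0.3,0],[0,-0.3,0],[0,-0.3,0],[0,-0.2,0],[0,-0.1,0],[0,0,0]]' --rotation '[[0,0,0],[0,0,0],[0,0,0],[0,0,0],[0,0,0],[0,0,0],[0,0,0],[0,0,0],[0,0,0],[0,0,0],[0,0,0],[0,0,0]]' --grip '[0,0,0,0,0,0,0,0,0,0,0,0]'

```text
time: 6.65
ee_pos: [0.432, -0.1792, 0.0233]
tcp_rot: [180.0, 0.0, 90.0]
wrist_force: [0.1, 0.7, -0.2]
opening: 0.043
grasp_force: 0.0
```

```bash
python3 - <<'E'
from h import *
a=bot.camera("top");b=bot.camera("wrist");cv2.imwrite("pics/p2.png",np.hstack([cv2.resize(a[195:275,275:395],(600,400),interpolation=cv2.INTER_CUBIC),b])[:, :][::1]);o=np.vstack([cv2.resize(a[200:270,280:390],(471,300),interpolation=cv2.INTER_CUBIC),cv2.resize(b,(471,294))]);cv2.imwrite("pics/p2.png",o)
E
```

```text
(no output)
```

View pics/p2.png

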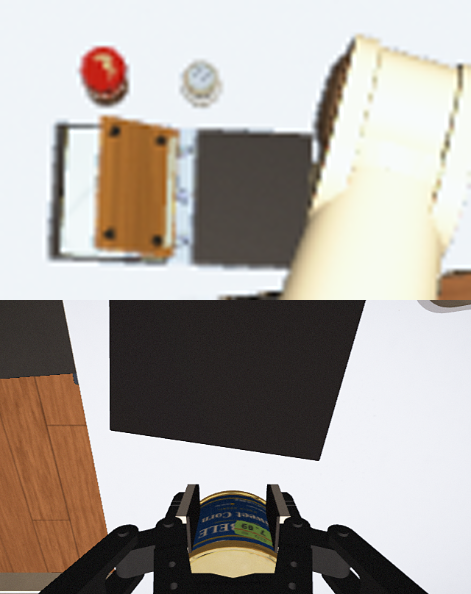

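The top view shows the right cover empty. In the wrist view the tin stands upright on the worktop about 20 mm past the cover edge. Next I back off, lift and work out the leaf's arc.

carry_out --linear '[[0,0.4,0],[0,0.5,0],[0,0.1,0.5],[0,0,1],[0,0,1],[0,0,1],[0,0,1],[0,0,1],[0,0,1],[0,0,1],[0,0,1],[0,0,1]]' --rotation '[[0,0,0],[0,0,0],[0,0,0],[0,0,0],[0,0,0],[0,0,0],[0,0,0],[0,0,0],[0,0,0],[0,0,0],[0,0,0],[0,0,0]]' --grip '[0,0,0,0,0,0,0,0,0,1,1,1]'

```text
time: 7.95
ee_pos: [0.4318, -0.1584, 0.215]
tcp_rot: [180.0, 0.0, 90.1]
wrist_force: [-0.4, 0.2, -0.7]
opening: 0.0005
grasp_force: 0.0
```

```bash
cat > plan.py <<'E'
import numpy as np
C=np.array([.441,-.018,.013]);ey=np.array([-.1511,-.9885,0]);ex=np.array([-.9885,.1511,0]);ez=np.array([0,0,1.])
def tcp(th,r=.1,off=0.):
    a=np.radians(np.interp(th,[50,180],[50,20]));t=np.radians(th)
    L=np.array([-np.cos(t),np.sin(t)]);m=np.array([np.sin(t),np.cos(t)]);d=np.array([np.sin(a),-np.cos(a)])
    p=r*L-m*(.011*abs(np.sin(t+a))+off)-.008*d
    return C+ey*p[0]+ez*p[1],np.degrees(a)
E
python3 - <<'E'
from h import *
from plan import *
o=bot.get_obs();print(o["ee_pos"],o["tcp_rot"])
P0,a=tcp(50,off=.05);print("pre",P0,a);prev,pa=tcp(50,off=.05)
for th in [50]+list(range(55,181,5)):
    p,a=tcp(th);print(th,p.round(4),((p-prev)/.02).round(2),(ex*(a-pa)/8).round(2));prev,pa=p,a
E
```

```text
[ 0.43183636 -0.15836742  0.21501323] [1.79954999e+02 2.08310773e-02 9.00883873e+01]
pre [0.45867988 0.09766222 0.05564412] 50.0
50 [0.4529 0.0598 0.0878] [-0.29 -1.89  1.61] [-0.  0.  0.]
55 [0.4519 0.0533 0.0941] [-0.05 -0.32  0.31] [ 0.14 -0.02 -0.  ]
60 [0.4508 0.0462 0.0997] [-0.05 -0.35  0.28] [ 0.14 -0.02 -0.  ]
65 [0.4497 0.0387 0.1048] [-0.06 -0.38  0.25] [ 0.14 -0.02 -0.  ]
70 [0.4484 0.0307 0.1092] [-0.06 -0.4   0.22] [ 0.14 -0.02 -0.  ]
75 [0.4472 0.0223 0.1128] [-0.06 -0.42  0.18] [ 0.14 -0.02 -0.  ]
80 [0.4458 0.0135 0.1157] [-0.07 -0.44  0.14] [ 0.14 -0.02 -0.  ]
85 [0.4444 0.0046 0.1178] [-0.07 -0.45  0.1 ] [ 0.14 -0.02 -0.  ]
90 [ 0.443  -0.0046  0.1191] [-0.07 -0.46  0.06] [ 0.14 -0.02 -0.  ]
95 [ 0.4416 -0.0139  0.1195] [-0.07 -0.46  0.02] [ 0.14 -0.02 -0.  ]
100 [ 0.4402 -0.0231  0.119 ] [-0.07 -0.46 -0.02] [ 0.14 -0.02 -0.  ]
105 [ 0.4388 -0.0324  0.1177] [-0.07 -0.46 -0.07] [ 0.14 -0.02 -0.  ]
110 [ 0.4374 -0.0415  0.1155] [-0.07 -0.45 -0.11] [ 0.14 -0.02 -0.  ]
115 [ 0.4361 -0.0503  0.1125] [-0.07 -0.44 -0.15] [ 0.14 -0.02 -0.  ]
120 [ 0.4348 -0.0589  0.1087] [
[... 178 characters left out ...]

135 [ 0.4312 -0.082   0.0926] [-0.05 -0.36 -0.3 ] [ 0.14 -0.02 -0.  ]
140 [ 0.4302 -0.0886  0.0858] [-0.05 -0.33 -0.34] [ 0.14 -0.02 -0.  ]
145 [ 0.4293 -0.0945  0.0785] [-0.05 -0.3  -0.37] [ 0.14 -0.02 -0.  ]
150 [ 0.4285 -0.0997  0.0706] [-0.04 -0.26 -0.39] [ 0.14 -0.02 -0.  ]
155 [ 0.4278 -0.1041  0.0626] [-0.03 -0.22 -0.4 ] [ 0.14 -0.02 -0.  ]
160 [ 0.4274 -0.1073  0.0553] [-0.02 -0.16 -0.36] [ 0.14 -0.02 -0.  ]
165 [ 0.4269 -0.1099  0.0478] [-0.02 -0.13 -0.38] [ 0.14 -0.02 -0.  ]
170 [ 0.4266 -0.1119  0.0401] [-0.02 -0.1  -0.39] [ 0.14 -0.02 -0.  ]
175 [ 0.4264 -0.1134  0.0322] [-0.01 -0.07 -0.39] [ 0.14 -0.02 -0.  ]
180 [ 0.4263 -0.1141  0.0243] [-0.01 -0.04 -0.4 ] [ 0.14 -0.02 -0.  ]
```

carry_out --linear '[[0.1,1,0.1],[0.1,1,0],[0.1,1,0],[0.1,1,0],[0.1,1,0],[0.1,1,0],[0.1,1,0],[0.1,1,0],[0.1,1,0],[0.1,1,0],[0.1,1,0],[0.1,1,0]]' --rotation '[[0,0,-0.54],[0,0,-0.55],[0,0,0],[-0.62,0.095,0],[-0.62,0.095,0],[-0.62,0.095,0],[-0.62,0.095,0],[-0.62,0.095,0],[-0.62,0.095,0],[-0.62,0.095,0],[-0.62,0.095,0],[-0.62,0.095,0]]' --grip '[1,1,1,1,1,1,1,1,1,1,1,1]'

```text
time: 9.15
ee_pos: [0.456, 0.0827, 0.2165]
tcp_rot: [179.9, 45.3, 81.3]
wrist_force: [0.8, -0.3, 0.9]
opening: 0.0003
grasp_force: 0.0
```

carry_out --linear '[[0.1,1,0],[0.1,1,0],[0,0.4,0],[0,0,0],[0,0,0]]' --rotation '[[-0.6,0.09,0],[0,0,0],[0,0,0],[0,0,0],[0,0,0]]' --grip '[1,1,1,1,1]'

```text
time: 9.65
ee_pos: [0.46, 0.1287, 0.2161]
tcp_rot: [179.9, 50.0, 81.3]
wrist_force: [1.1, -0.1, -0.5]
opening: 0.0
grasp_force: 0.0
```

```bash
python3 - <<'E'
from h import *
from scipy.spatial.transform import Rotation as R
o=bot.get_obs();print(o["q"],o["ee_pos"],o["tcp_rot"]);M=R.from_euler("xyz",o["tcp_rot"],degrees=True).as_matrix();print(M.round(3))
a=bot.camera("top");s=bot.camera("side");o=np.vstack([cv2.resize(a[180:280,270:420],(450,300),interpolation=cv2.INTER_CUBIC),cv2.resize(s[160:300,220:430],(450,300),interpolation=cv2.INTER_CUBIC)]);cv2.imwrite("pics/p3.png",o)
E
```

```text
[ 34.52185013  23.7855423   15.59388026 120.95561793 -33.93508488
 145.61249907] [0.45995684 0.12869221 0.21608911] [179.93599853  49.95183986  81.26281753]
[[ 0.098  0.989 -0.115]
 [ 0.636 -0.151 -0.757]
 [-0.766  0.001 -0.643]]
```

View pics/p3.png

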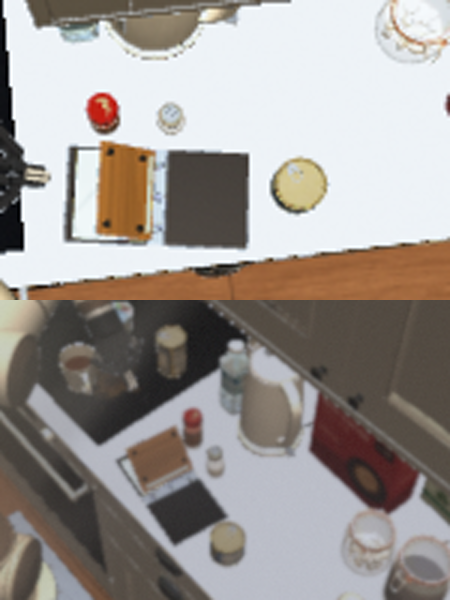

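Everything is still in place: the tin is upright at (300,184) in the top crop and the tool is left of the leaf. Joint 4 is at 121° of 130.5°, so I'll use a gentler tilt of 40° falling to 15°.

```bash
sed -i 's/\[50,20\]/[40,15]/; s/r=.1,/r=.103,/' plan.py; python3 - <<'E'
from h import *
from plan import *
print("mug",onz(bot.camera_model("top"),230,246,.09))
prev=np.array([.46,.1287,.2161]);pa=40
for th,off in [(50,.03),(50,0)]+[(t,0) for t in range(55,181,5)]:
    p,a=tcp(th,off=off);print(th,p.round(4),((p-prev)/.02).round(2),(ex*(a-pa)/8).round(3));prev,pa=p,a
E
```

```text
mug [0.47055876 0.36249801 0.09      ]
50 [0.4565 0.0836 0.0717] [-0.17 -2.26 -7.22] [-0.  0.  0.]
50 [0.4531 0.0609 0.091 ] [-0.17 -1.14  0.96] [-0.  0.  0.]
55 [0.452  0.0543 0.0973] [-0.05 -0.33  0.32] [ 0.119 -0.018 -0.   ]
60 [0.451  0.0471 0.1031] [-0.05 -0.36  0.29] [ 0.119 -0.018 -0.   ]
65 [0.4498 0.0394 0.1082] [-0.06 -0.38  0.26] [ 0.119 -0.018 -0.   ]
70 [0.4485 0.0313 0.1126] [-0.06 -0.41  0.22] [ 0.119 -0.018 -0.   ]
75 [0.4472 0.0228 0.1164] [-0.07 -0.43  0.19] [ 0.119 -0.018 -0.   ]
80 [0.4459 0.0139 0.1193] [-0.07 -0.44  0.15] [ 0.119 -0.018 -0.   ]
85 [0.4445 0.0048 0.1215] [-0.07 -0.46  0.11] [ 0.119 -0.018 -0.   ]
90 [ 0.4431 -0.0046  0.1228] [-0.07 -0.47  0.07] [ 0.119 -0.018 -0.   ]
95 [ 0.4416 -0.014   0.1232] [-0.07 -0.47  0.02] [ 0.119 -0.018 -0.   ]
100 [ 0.4402 -0.0235  0.1228] [-0.07 -0.47 -0.02] [ 0.119 -0.018 -0.   ]
105 [ 0.4387 -0.033   0.1215] [-0.07 -0.47 -0.06] [ 0.119 -0.018 -0.   ]
110 [ 0.4373 -0.0423  0.1193] [-0.07 -0.47 -0.11] [ 0.119 -0.018 -0.   ]
115 [ 0.4359 -0.0514  0.1163] [-0.07 -0.45 -0.15] [ 0.119 -0.018 -0.   ]
120 [ 0.4346 -0.0602  
[... 226 characters left out ...]
 [-0.06 -0.37 -0.31] [ 0.119 -0.018 -0.   ]
140 [ 0.4299 -0.0909  0.0891] [-0.05 -0.34 -0.34] [ 0.119 -0.018 -0.   ]
145 [ 0.4289 -0.097   0.0816] [-0.05 -0.31 -0.38] [ 0.119 -0.018 -0.   ]
150 [ 0.4281 -0.1025  0.0735] [-0.04 -0.27 -0.4 ] [ 0.119 -0.018 -0.   ]
155 [ 0.4274 -0.1072  0.065 ] [-0.04 -0.23 -0.43] [ 0.119 -0.018 -0.   ]
160 [ 0.4268 -0.111   0.056 ] [-0.03 -0.19 -0.45] [ 0.119 -0.018 -0.   ]
165 [ 0.4264 -0.1138  0.0478] [-0.02 -0.14 -0.41] [ 0.119 -0.018 -0.   ]
170 [ 0.4261 -0.1157  0.0398] [-0.02 -0.1  -0.4 ] [ 0.119 -0.018 -0.   ]
175 [ 0.4259 -0.1171  0.0318] [-0.01 -0.07 -0.4 ] [ 0.119 -0.018 -0.   ]
180 [ 0.4257 -0.1178  0.0236] [-0.01 -0.03 -0.41] [ 0.119 -0.018 -0.   ]
```

carry_out --linear '[[0,0,0],[0,0,0],[0,0,-0.8],[0,0,-0.8],[0,0,-0.8],[0,0,-0.8],[0,0,-0.8],[0,0,-0.8],[0,0,-0.8],[0,0,-0.8],[-0.1,0,-0.8],[0,0,0]]' --rotation '[[0.62,-0.095,0],[0.62,-0.095,0],[0,0,0],[0,0,0],[0,0,0],[0,0,0],[0,0,0],[0,0,0],[0,0,0],[0,0,0],[0,0,0],[0,0,0]]' --grip '[1,1,1,1,1,1,1,1,1,1,1,1]'

```text
time: 10.95
ee_pos: [0.4569, 0.1287, 0.069]
tcp_rot: [-179.8, 40.1, 81.5]
wrist_force: [-1.3, 0.2, -0.0]
opening: -0.0
grasp_force: 0.0
```

```bash
python3 - <<'E'
from h import *
o=bot.get_obs();print(o["q"],o["ee_pos"],o["tcp_rot"],o["wrist_force"])
E
```

```text
[ 32.19571786  19.99647614  -0.47956306  98.47460623 -29.05126173
 138.46479963] [0.45691149 0.12873456 0.06895097] [-179.78267431   40.0974338    81.46356558] [-1.30294978  0.20439529 -0.0199303 ]
```

carry_out --linear '[[0,-0.75,0.04],[0,-0.75,0.04],[0,-0.75,0.05],[-0.06,-0.38,0.32],[-0.06,-0.38,0.32],[-0.05,-0.38,0.32],[-0.05,-0.33,0.32],[-0.05,-0.36,0.29],[-0.06,-0.38,0.26],[-0.06,-0.41,0.22]]' --rotation '[[0,0,0],[0,0,0],[0,0,0],[0,0,0],[0,0,0],[0,0,0],[0.12,-0.018,0],[0.12,-0.018,0],[0.12,-0.018,0],[0.12,-0.018,0]]' --grip '[1,1,1,1,1,1,1,1,1,1]'

```text
time: 11.95
ee_pos: [0.4501, 0.0313, 0.1155]
tcp_rot: [180.0, 36.0, 81.3]
wrist_force: [0.6, 1.7, -2.4]
opening: -0.0
grasp_force: 1.1
```

```bash
python3 - <<'E'
from h import *
o=bot.get_obs();print(o["ee_pos"],o["tcp_rot"],o["wrist_force"])
a=bot.camera("top");b=bot.camera("wrist");o=np.vstack([cv2.resize(a[180:280,270:420],(450,300),interpolation=cv2.INTER_CUBIC),cv2.resize(b,(450,281))]);cv2.imwrite("pics/p4.png",o)
E
```

```text
[0.45014108 0.03129043 0.11545324] [179.99404981  35.98904932  81.32796446] [ 0.64238653  1.68409431 -2.42795781]
```

View pics/p4.png

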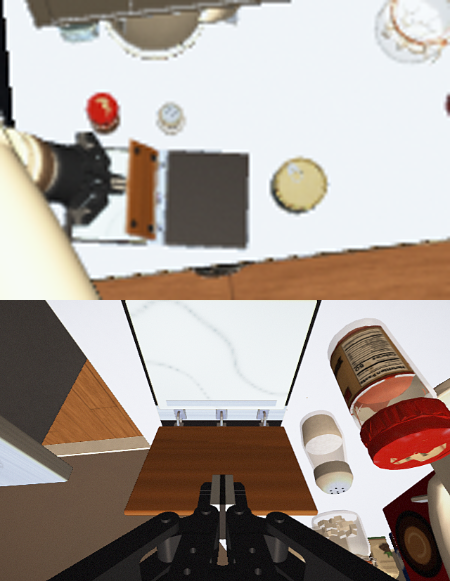

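The leaf is rising on the fingertips at about 3 N and the marble leaf is still flat. Continuing along the arc.

carry_out --linear '[[-0.09,-0.43,0.15],[-0.09,-0.44,0.12],[-0.08,-0.46,0.08],[-0.08,-0.47,0.05],[-0.07,-0.47,0.0],[-0.07,-0.47,-0.02],[-0.07,-0.47,-0.06],[-0.07,-0.47,-0.11],[-0.07,-0.45,-0.15],[-0.07,-0.44,-0.19],[-0.06,-0.42,-0.24],[-0.06,-0.4,-0.27]]' --rotation '[[0.12,-0.018,0],[0.12,-0.018,0],[0.12,-0.018,0],[0.12,-0.018,0],[0.12,-0.018,0],[0.12,-0.018,0],[0.12,-0.018,0],[0.12,-0.018,0],[0.12,-0.018,0],[0.12,-0.018,0],[0.12,-0.018,0],[0.12,-0.018,0]]' --grip '[1,1,1,1,1,1,1,1,1,1,1,1]'

```text
time: 13.25
ee_pos: [0.4321, -0.0767, 0.1021]
tcp_rot: [-180.0, 24.4, 81.4]
wrist_force: [0.4, 2.9, 0.2]
opening: -0.0002
grasp_force: 0.8
```

carry_out --linear '[[-0.06,-0.37,-0.31],[-0.05,-0.34,-0.34],[-0.05,-0.31,-0.38],[-0.04,-0.27,-0.4],[-0.04,-0.23,-0.43],[-0.03,-0.19,-0.45],[-0.02,-0.14,-0.41],[-0.02,-0.1,-0.4]]' --rotation '[[0.12,-0.018,0],[0.12,-0.018,0],[0.12,-0.018,0],[0.12,-0.018,0],[0.12,-0.018,0],[0.12,-0.018,0],[0.12,-0.018,0],[0.12,-0.018,0]]' --grip '[1,1,1,1,1,1,1,1]'

```text
time: 14.05
ee_pos: [0.4263, -0.1153, 0.0389]
tcp_rot: [-179.9, 16.6, 81.4]
wrist_force: [-0.6, 0.7, 1.4]
opening: -0.0
grasp_force: 0.7
```

Now the gentle final press, in small steps with a force check.

carry_out --linear '[[-0.01,-0.07,-0.3],[0,-0.03,-0.2],[0,0,-0.15],[0,0,-0.1],[0,0,0]]' --rotation '[[0,0,0],[0,0,0],[0,0,0],[0,0,0],[0,0,0]]' --grip '[1,1,1,1,1]'

```text
time: 14.55
ee_pos: [0.4261, -0.1169, 0.0245]
tcp_rot: [-179.9, 16.7, 81.4]
wrist_force: [0.3, 0.0, 1.3]
opening: 0.0
grasp_force: 0.0
```

carry_out --linear '[[0,0,-0.05],[0,0,-0.05],[0,0,0]]' --rotation '[[0,0,0],[0,0,0],[0,0,0]]' --grip '[1,1,1]'

```text
time: 14.85
ee_pos: [0.4262, -0.1169, 0.0228]
tcp_rot: [-179.9, 16.7, 81.4]
wrist_force: [0.4, 0.6, 1.6]
opening: -0.0001
grasp_force: 1.0
```

carry_out --linear '[[0,0,-0.05],[0,0,-0.05],[0,0,0]]' --rotation '[[0,0,0],[0,0,0],[0,0,0]]' --grip '[1,1,1]'

```text
time: 15.15
ee_pos: [0.4265, -0.117, 0.0222]
tcp_rot: [-180.0, 16.7, 81.4]
wrist_force: [-6.9, 3.5, 17.1]
opening: 0.0002
grasp_force: 8.3
```

carry_out --linear '[[0,0,-0.05],[0,0,-0.05],[0,0,0]]' --rotation '[[0,0,0],[0,0,0],[0,0,0]]' --grip '[1,1,1]'

```text
time: 15.45
ee_pos: [0.4267, -0.1171, 0.0218]
tcp_rot: [180.0, 16.7, 81.4]
wrist_force: [-12.7, 7.8, 32.0]
opening: 0.0
grasp_force: 16.2
```

The leaf has bottomed out, so I'm lifting straight off and checking.

carry_out --linear '[[0,0,0.2],[0,0,0.3],[0,0,0.8],[0,0,1],[0,0,1],[0,0,1],[0,0,1],[0,0,1],[0,0,1],[0,0,1],[0,0,1],[0,0,0]]' --rotation '[[0,0,0],[0,0,0],[0,0,0],[0.4,-0.06,0],[0.4,-0.06,0],[0.4,-0.06,0],[0.4,-0.06,0],[0.4,-0.06,0],[0,0,0],[0,0,0],[0,0,0],[0,0,0]]' --grip '[1,1,1,1,1,1,1,1,1,1,1,1]'

```text
time: 16.65
ee_pos: [0.427, -0.1174, 0.207]
tcp_rot: [179.9, 0.5, 81.3]
wrist_force: [0.4, 0.5, -0.7]
opening: -0.0
grasp_force: 0.0
```

carry_out --linear '[[0,-1,0.5],[0,-1,0.5],[0,-1,0],[0,-1,0],[0,-1,0],[0,-1,0],[0,-1,0],[0,-1,0],[0,-1,0],[0,-1,0],[0,0,0],[0,0,0]]' --rotation '[[0,0,0],[0,0,0],[0,0,0],[0,0,0],[0,0,0],[0,0,0],[0,0,0],[0,0,0],[0,0,0],[0,0,0],[0,0,0],[0,0,0]]' --grip '[1,1,1,1,1,1,1,1,1,1,1,1]'

```text
time: 17.85
ee_pos: [0.4259, -0.3169, 0.2237]
tcp_rot: [-179.8, 0.4, 81.3]
wrist_force: [0.2, -0.1, 0.3]
opening: -0.0002
grasp_force: 0.0
```

```bash
python3 - <<'E'
from h import *
o=bot.get_obs();print(o["ee_pos"],o["tcp_rot"],o["wrist_force"])
a=bot.camera("top");b=bot.camera("wrist");m=bot.camera_model("wrist")
b2=b.copy()
from plan import *
for s in(-.065,.065):
    for z in (.013,.020):
        u=proj(m,C+ex*s+ey*.12+ez*(z-.013));print(s,z,np.round(u,1))
o=np.vstack([cv2.resize(a[200:270,270:390],(515,300),interpolation=cv2.INTER_CUBIC),cv2.resize(b,(480,300)) if 0 else cv2.copyMakeBorder(cv2.resize(b,(480,300)),0,0,0,35,0)]);cv2.imwrite("pics/p5.png",o)
E
```

```text
[ 0.42586276 -0.31688572  0.22370523] [-179.8162705     0.44965843   81.31682569] [ 0.2010419  -0.08556894  0.28461151]
-0.065 0.013 [354.8 -32.4]
-0.065 0.02 [355.7 -35. ]
0.065 0.013 [206.5 -32.6]
0.065 0.02 [204.  -35.2]
```

View pics/p5.png

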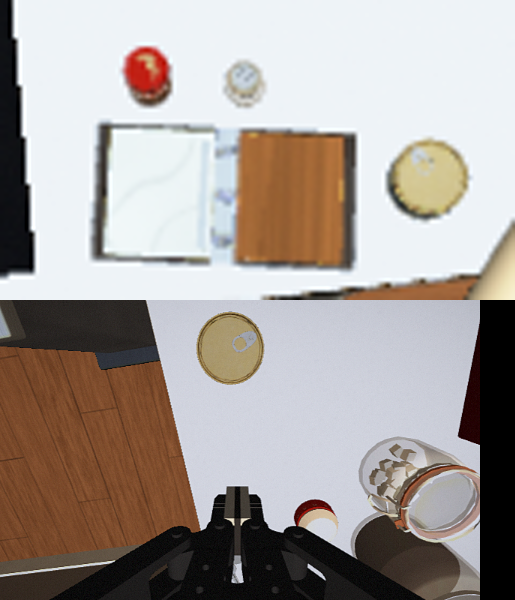

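The leaf lies flat on the right with only the board's thin rim showing. The marble leaf is flat, the tin is upright and clear of the book, and the salt and spice have not moved.

```bash
python3 -c "
from workcell import bot
print(bot.job_done())"
```

```text
the job is handed in; nothing more can be done
None
```

The job is handed in (no verdict was returned): the tin stands upright on the worktop clear of the book, the wooden leaf lies flat on the right, and the marble leaf and the salt and spice beside the book look undisturbed; it took about 18 s, and the final press peaked at about 35 N at the wrist.

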